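# Film-roll end caps onto the assembly stand

## Task

Get the laminating-film end caps ready on the assembly stand: seat the wide end cap face down (recess down, nose up) on the stand's centring spigot, then take the narrow end cap out of the carton and seat it face down on top of the wide one, over its nose. Both must sit fully home, flat and still; leave the glue bottle, tape roll, stapler and sticky notes where they are.

Things in the scene. Friction and masses are not known exactly. Their poses are not given: they have to be found in the camera images.
- wide_cap_center (a point): Wide end cap: grey plastic, loose, about 0.25 kg, 71 mm tall, standing face down on the open table. From its face up along its z: flange 14 mm thick, square hub 45 mm long, round nose 12 mm long. This point is mid-hub, 36 mm from the face, 23 mm from the shoulder. z runs from face to nose, so z up is face down. Hub 48 mm along x, 44 mm along y. Flange 48 mm along x, 120 mm along y.
- wide_cap_face (a point): Centre of the wide cap's face (flange underside), at the mouth of its round recess, 32 mm across and 14 mm deep, which fits over a 30 mm spigot or nose. The flange's long sides are flush with the hub's x sides; each of its ends is a round ear 28 mm wide (last 14 mm). Same axes as the mid-hub point.
- wide_cap_shoulder (a point): Centre of the wide cap's shoulder: the flat end of the hub, 59 mm from the face, at the root of the nose (30 mm across, 12 mm long, 2 mm chamfer). The narrow cap's face comes to rest here. Same axes.
- narrow_cap_center (a point): Narrow end cap: as the wide cap in every size and axis, but the flange is 100 mm along y. This point is mid-hub, 36 mm from the face. It starts lying on a flush flat side on the carton's floor, turned any way: z level, x vertical (up or down). It lies stably like that on the table too, this point 24 mm above what it lies on.
- narrow_cap_face (a point): Centre of the narrow cap's face, at the recess mouth; same axes as its mid-hub point. The carton's walls leave room only for a gripper pointing straight down; laid on the open table, the cap can be taken again by the hub at a tilt, from the nose side, and swung face down.
- stand_seat (a point): Assembly stand, fixed, left or right of the robot: aluminium base plate 130 x 130 mm, 12 mm thick, with a steel centring spigot in its middle, 30 mm across, 12 mm high, 2 mm chamfer on top. This point is on the plate's top face, at the foot of the spigot on its axis; z up.
- carton_floor (a point): Open cardboard carton, fixed, on the other side from the stand: 150 x 150 mm outside, walls 4 mm thick, their tops 80 mm above the table. This point is the centre of its inner floor, 4 mm above the table; x and y along its sides. The table between carton and stand, about 0.5 m straight ahead of the robot, is clear once the wide cap is gone.
- glue: Glue bottle, loose, 52 mm across, 130 mm tall, standing beyond the work area; origin at the centre of its underside.
- tape: Roll of tape, loose, lying flat, 90 mm across, 24 mm high; origin at the centre of its underside.
- stapler: Stapler, loose, 150 mm long (y), 36 mm wide, 40 mm high, near the robot; origin at the centre of its underside.
- notes: Block of sticky notes, loose, 76 x 76 x 22 mm, near the robot; origin at the centre of its underside.
There are look-alikes about, which are no part of the job. Leave any orange look-alike of the part that bears wide_cap_center alone. Leave any blue or red look-alike of the part that bears narrow_cap_center alone.

How it is judged:
By the outcome, as a careful person would: the job done as asked, in the order asked, and still so for the second after the job is handed in, with the robot touching nothing.
It also fails if it takes over 72 s, if anything falls off the work surface, if the arm or the gripper's body presses on something with over 40 N, if the wrist force passes 120 N, or if a joint passes its speed limit or range.

## Robot

A 6-joint arm with a two-finger parallel gripper is mounted at the origin on the work surface. World frame = base frame: x ahead of the robot, y to its left, z up, the work surface at z = 0. Lengths are in m, angles in rad, forces in N, time in s.
With the tool pointing down it reaches from about 0.25 to 0.775 m from the base axis. Payload 4 kg.
Tool frame: the origin (TCP) lies at the very end of the fingers, on their centre line; the grasp point (between the pads) lies 19 mm behind it; z points along the fingers, y is the line along which they close (so a half turn about z gives the same grasp; the last joint's range is limited). The gripper opens to 94 mm and grips with 3 to 60 N. Pads are 16 mm wide; open, the fingers measure 119 mm over their backs; the gripper's body (75 mm by 177 mm) begins 78 mm behind the grasp point.
Start: joints at [-1.304, 0.087, 1.371, -0, 1.684, -0.103], TCP at [0.199, -0.513, 0.18] pointing down, gripper open.
Joint ranges: [-3.1, 3.1], [-0.76, 2.03], [0.27, 2.55], [-1.08, 4.22], [0.17, 2.65], [-2.57, 2.57]. Speed limits (rad/s): [2.79, 2.79, 3.14, 3.14, 3.14, 3.14].

## Interface

Orientations are given as a unit quaternion [w, x, y, z].
In Python, from station import arm, viewer, nets gives the robot as it stands. The module is installed in compiled form; this text tells all that it offers.
- The arm moves only by the tool step_arm, never from a script. Its argument "commands" is text: rows parted by semicolons, each of 6 numbers parted by spaces: the shift along the tool's x, y, z in mm, then the turn, a rotation vector about the tool's x, y, z in rad. A call has 1 to 12 rows; each row shifts and turns the commanded pose from where the row before left it, along the tool's axes as they then stand; what a row does not reach is not made up. A row lasts 1/8 s, in which the tool goes at most 62.5 mm and 10.7 degrees, less where a joint would pass 70% of its speed; a pose out of reach is approached as far as the arm can. A call with a gripper value outside its range is refused whole. "gripper" is the opening, from -1 (shut) to 1 (fully open), so that 0 is half open, set as the call begins (left out, the last holds). The fingers move at their own pace and stop on an object; "newtons" is the grip in N (left out, the last holds). Time passes only in rows, so rows that do not move let the fingers close. It gives the time, the measured TCP pose, the force, the opening and the grip force at its end, in the units of the state.
- arm.sense(): the state, without advancing time (a new reading comes with each control period).
- viewer.capture(name): name is "scene" or "top" or "wrist"; returns (picture, depth): 420x560x3 uint8, red, green, blue; 420x560 float32, m along the optical axis (not along the pixel's ray), 0 where there is no reading.
- viewer.calibration(name): a dict with "camera_matrix" (3x3 intrinsics, pixels), "dist_coeffs" ([k1, k2, p1, p2, k3] as OpenCV has them; the pictures are not rectified), "R" (3x3) and "t" (3): a world point X has camera coordinates R X + t; the wrist camera has in their place "mount" (4x4, takes a point from camera to tool coordinates, whose origin is the TCP and whose axes are the flange's). Camera axes: x right, y down, z forward; pixel columns grow to the right and rows downward; lengths in m; the calibration is good to about 2 mm. A picture is of the moment at which its call begins: read the wrist's pose just before it. calibration takes no time and is no camera call.
- arm.job_done(): hands the job in; it is judged then, once.
Trained networks look in the newest picture that a camera, given by its name, has taken for a name from the list of things; names that differ only in an ending like _2 or _b are one class to them, and where a whole thing is asked for, a point or a joint stands for the part that bears it (a point fixed in the world has none). Each returns a list of dicts, best first, with "confidence" (0 to 1); they miss things now and then, are a little off and sometimes report something else, mostly with a low value. They report only what shows in the picture. A call takes as long as a camera call. They do not tell look-alikes from the thing itself.
- nets.masks_of(camera, target): "region" (420x560 bool, what is visible of it) and "bbox" ([centre column, centre row, width, height] in pixels, round what is visible of it).
- nets.pinpoint(camera, target): "location" ([row, column] in pixels: a listed point, or the origin of a listed thing).
The state is a dict: "t": time; "qpos": joint angles; "joint_vel": joint speeds; "joint_torque": joint torques, N m; "position": TCP position; "ee_rot": TCP orientation; "wrist_force": force on the tool from outside, world axes, zero at the start; "torque": the same for the moment, N m; "gripper_width": opening from 0.0 (shut) to 1.0 (fully open); "grasp_force": force on a finger pad.
Only numpy, scipy, OpenCV 4.12 (cv2) and the standard library are available. Lean on these libraries where they do the work, as an engineer would, in place of code of your own. Each camera call takes 0.05 s, during which the arm holds its last target. There are 200 camera calls.

## Working session

There is one attempt and no reset: what is moved stays moved. The work goes in short steps, Python scripts to look and compute and a tool call to move; the robot and the scene stay as the last step left them, time stands still between calls to the robot, and variables do not carry over. Pictures are saved under pics/ and viewed, at most 10 in all, crops included, and the job is handed in when it is done.

Besides the shell and the picture viewer there is one more tool, called after "Request:" in YAML: its name, and indented under it one key for each argument. step_arm: Moves the arm, as the interface text tells. Its arguments: {"type":"object","properties":{"commands":{"type":"string"},"gripper":{"type":"number"},"newtons":{"type":"number"}},"required":["commands"]}

```bash
mkdir -p pics; cat > h.py <<'E'
import numpy as np, cv2
from station import arm, viewer, nets
from scipy.spatial.transform import Rotation as Rn
def toolT():
    s=arm.sense(); T=np.eye(4); q=s['ee_rot']; T[:3,:3]=Rn.from_quat([q[1],q[2],q[3],q[0]]).as_matrix(); T[:3,3]=s['position']; return T
def camT(name,T=None):
    c=viewer.calibration(name)
    if 'mount' in c: return (toolT() if T is None else T)@np.array(c['mount'])
    M=np.eye(4); R=np.array(c['R']); M[:3,:3]=R.T; M[:3,3]=-R.T@np.array(c['t']); return M
def world(name,rc,d,M):
    c=viewer.calibration(name); rc=np.atleast_2d(rc).astype(float)
    u=cv2.undistortPoints(rc[:,::-1].reshape(-1,1,2).copy(),np.array(c['camera_matrix']),np.array(c['dist_coeffs'])).reshape(-1,2)
    d=np.asarray(d).reshape(-1,1)
    p=np.hstack([u*d,d]); return p@M[:3,:3].T+M[:3,3]
def ray_z(name,rc,z,M):
    a=world(name,rc,[1.0]*len(np.atleast_2d(rc)),M); o=M[:3,3]; r=a-o
    return o+r*((z-o[2])/r[:,2:3])
def cap(name,fn=None):
    M=camT(name); im,d=viewer.capture(name)
    if fn: cv2.imwrite('pics/'+fn,im[:,:,::-1])
    return im,d,M
E
cat > a.py <<'E'
from h import *
np.set_printoptions(precision=4,suppress=True)
ims=[]
for n in ['top','scene']:
    im,d,M=cap(n); ims.append(im)
    np.savez(n+'.npz',im=im,d=d,M=M)
    for t in ['wide_cap_center','wide_cap_shoulder','narrow_cap_center','narrow_cap_face','stand_seat','carton_floor']:
        for r in nets.pinpoint(n,t)[:5]:
            rc=np.array(r['location']); i=tuple(np.clip(rc.round().astype(int),0,[419,559]))
            print(n,t,round(r['confidence'],2),rc.round(1),im[i],world(n,rc,d[i],M)[0])
cv2.imwrite('pics/top.png',ims[0][:,:,::-1]);cv2.imwrite('pics/scene.png',ims[1][:,:,::-1])
print(arm.sense())
E
python3 a.py
```

```text
top wide_cap_center 0.72 [200.4 308.9] [71 68 61] [0.5421 0.0047 0.0658]
top wide_cap_center 0.72 [139.  328.9] [125 125  88] [ 0.7238 -0.0549 -0.0018]
top wide_cap_shoulder 0.93 [313.  157.9] [122  82  24] [0.2431 0.3882 0.0731]
top wide_cap_shoulder 0.89 [276.9 209.7] [126  89  34] [0.3389 0.2568 0.0753]
top wide_cap_shoulder 0.85 [199.8 319.1] [74 70 64] [ 0.5436 -0.0215  0.0705]
top narrow_cap_center 0.95 [202.1 207.3] [88 81 75] [0.5341 0.2716 0.0522]
top narrow_cap_center 0.9 [157.1 287.7] [123  42  32] [0.6594 0.0611 0.0487]
top narrow_cap_center 0.73 [247.5 128.1] [ 39  64 114] [0.4097 0.4798 0.047 ]
top narrow_cap_face 0.82 [201.2 223.2] [63 52 33] [0.5428 0.2341 0.0038]
top narrow_cap_face 0.77 [168.2 279.6] [108  38  28] [0.6289 0.0822 0.0485]
top narrow_cap_face 0.76 [236.  133.7] [100 102  71] [ 0.4425  0.4793 -0.0014]
top stand_seat 0.7 [203.1 401.8] [125 122 110] [ 0.5444 -0.2506  0.0275]
top stand_seat 0.43 [274.2 354.9] [112 111 102] [ 0.3517 -0.1217  0.0378]
top carton_floor 0.58 [206.4 206.9] [93 86 80] [0.5231 0.2728 0.0477]
scene wide_cap_center 0.91 [153.4 271. 
[... 681 characters left out ...]
0.61 [158.2 334.2] [11 24 55] [0.4305 0.4909 0.0291]
scene stand_seat 0.66 [318.5 201.9] [141 139 130] [ 0.5626 -0.2581  0.0222]
scene carton_floor 0.75 [203.8 323.4] [56 41 23] [0.5647 0.2096 0.0553]
{'t': 0.7, 'qpos': array([-1.3041,  0.0872,  1.3707, -0.    ,  1.6836, -0.1031]), 'joint_vel': array([-0.0001, -0.0002,  0.0003,  0.0013, -0.0006, -0.0003]), 'joint_torque': array([ -0.0009, -33.9909, -30.2521,   0.0719,   0.0234,   0.    ]), 'position': array([ 0.1988, -0.5128,  0.1802]), 'ee_rot': array([ 0.0001,  0.983 ,  0.1838, -0.    ]), 'wrist_force': array([ 0.0841, -1.2382, -0.849 ]), 'torque': array([ 0.0061, -0.0097, -0.0188]), 'grasp_force': 0.0, 'gripper_width': 1.0014077134949504}
```

```bash
python3 - <<'E'
import cv2
im=cv2.imread('pics/top.png'); cv2.imwrite('pics/top_crop.png',cv2.resize(im[130:340,100:460],(800,467),interpolation=cv2.INTER_CUBIC))
E
```

```text
(no output)
```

View pics/top_crop.png

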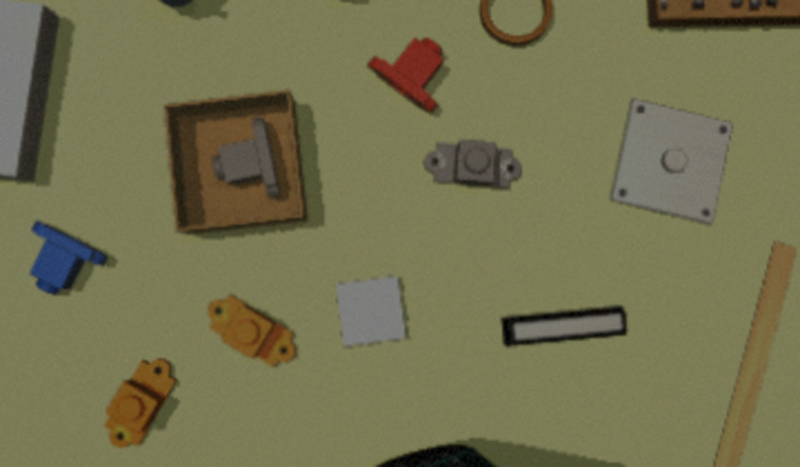

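View pics/scene.png

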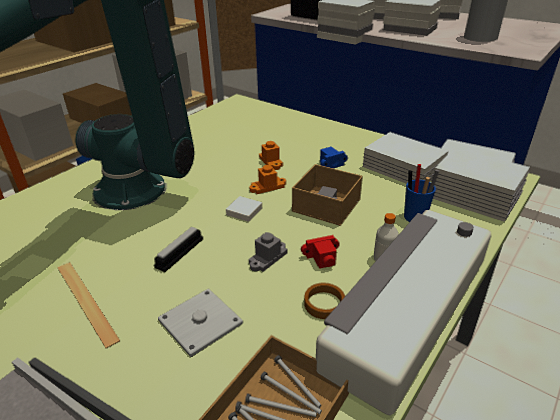

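The enlarged crop shows three grey things: the wide cap at crop (477,162), i.e. full-image row 203, col 315, with the stand at (675,160) and the grey narrow cap inside the carton at (243,160), nose to the left. The two orange caps at (132,400) and (250,330), the red one at (408,75) and the blue one at (62,260) are look-alikes. Only the grey pair fits the description, so those are the two I'll use.

```bash
cat > b.py <<'E'
from h import *
np.set_printoptions(precision=4,suppress=True)
f=np.load('top.npz'); d=f['d']; M=f['M']
rr,cc=np.mgrid[0:420,0:560]; P=world('top',np.c_[rr.ravel(),cc.ravel()],d.ravel(),M)
ok=d.ravel()>0
def sel(c,r,z0,z1): return P[ok&(np.hypot(P[:,0]-c[0],P[:,1]-c[1])<r)&(P[:,2]>z0)&(P[:,2]<z1)]
def rect(p):
    (c,s,a)=cv2.minAreaRect((p[:,:2]*1000).astype(np.float32)); b=cv2.boxPoints((c,s,a)); 
    return np.round(c,1),np.round(s,1),np.round(a,1),len(p),np.median(p[:,2])
print('table',np.median(sel((.45,0),.03,-.02,.02)[:,2]))
print('wide flange+',rect(sel((.54,-.01),.08,.008,.09)))
print('wide hub',rect(sel((.54,-.01),.08,.05,.09)), sel((.54,-.01),.08,.05,.09)[:,:2].mean(0))
print('stand plate',rect(sel((.545,-.25),.11,.007,.018)),'spig',rect(sel((.545,-.25),.03,.019,.035)),np.median(sel((.545,-.25),.03,.019,.035),0))
print('carton rim',rect(sel((.53,.27),.13,.07,.1)))
n=sel((.53,.27),.063,.03,.066);print('narrow',rect(n),n[:,:2].mean(0))
n=n[n[:,2]>.043]; print(rect(n)); u,s,v=np.linalg.svd(n[:,:2]-n[:,:2].mean(0)); print(v)
c=viewer.calibration('wrist'); print(np.array(c['mount']),c['camera_matrix'])
E
python3 b.py
```

```text
table -0.00037497642561845623
wide flange+ (array([537.3, -10.6]), array([ 94. , 101.9]), np.float64(32.7), 710, np.float64(0.018198434167850497))
wide hub (array([538.6,  -8.6]), array([44.1, 48.3]), np.float64(85.7), 312, np.float64(0.06021307282951993)) [ 0.5378 -0.0079]
stand plate (array([ 552.1, -238.2]), array([187.8, 190.6]), np.float64(79.1), 1956, np.float64(0.011597025492790736)) spig (array([ 548.7, -255.7]), array([27.1, 29. ]), np.float64(44.9), 88, np.float64(0.023010354853669313)) [ 0.5491 -0.2551  0.023 ]
carton rim (array([532. , 275.6]), array([151.3, 149. ]), np.float64(7.8), 418, np.float64(0.0786059634832198))
narrow (array([534.6, 270.4]), array([98. , 71.2]), np.float64(13.7), 547, np.float64(0.050309369925910286)) [0.5353 0.2626]
(array([533.6, 269.7]), array([86.3, 69.9]), np.float64(13.4), 451, np.float64(0.051091354277375434))
[[-0.2198  0.9755]
 [ 0.9755  0.2198]]
[[ 0.0006 -0.9641 -0.2655  0.0773]
 [ 1.      0.0003  0.0012 -0.0008]
 [-0.001  -0.2655  0.9641 -0.2053]
 [ 0.      0.      0.      1.    ]] [[325.3218   0.     280.2409]
 [  0.     325.3218 212.8953]
 [  0.       0.       1.    ]]
```

```bash
cat > mv.py <<'E'
from h import *
def down(yaw):  # tool pointing down, tool x at world angle yaw
    return Rn.from_euler('z',yaw)*Rn.from_euler('x',np.pi)
def rows(p,R,n,T=None,skip=0):
    T=toolT() if T is None else T
    p0=T[:3,3]; R0=Rn.from_matrix(T[:3,:3]); w=(R0.inv()*R).as_rotvec(); out=[]
    cp,cR=p0.copy(),R0
    for i in range(1,n+1):
        tp=p0+(np.array(p)-p0)*i/n; tR=R0*Rn.from_rotvec(w*i/n)
        s=np.round(cR.inv().apply(tp-cp)*1000,1); r=np.round((cR.inv()*tR).as_rotvec(),4)
        out.append(' '.join('%g'%(v+0.) for v in [*s,*r])); cp=cp+cR.apply(s/1000); cR=cR*Rn.from_rotvec(r)
    print('; '.join(out)); T2=np.eye(4);T2[:3,:3]=cR.as_matrix();T2[:3,3]=cp; return T2
E
python3 -c "
from mv import *
rows([.538,-.008,.17],down(1.49),12)"
```

```text
41.6 -29 0.8 0 0 -0.0934; 44.1 -25 0.9 0 0 -0.0933; 46.2 -20.8 0.8 0 0 -0.0934; 47.9 -16.4 0.9 0 0 -0.0933; 49.3 -11.9 0.8 0 0 -0.0934; 50.2 -7.2 0.9 0 0.0001 -0.0933; 50.6 -2.4 0.8 0 0 -0.0934; 50.6 2.2 0.9 0.0001 0 -0.0933; 50.3 6.9 0.9 0 0 -0.0934; 49.3 11.6 0.8 0 0 -0.0933; 48 16.2 0.9 0 0 -0.0934; 46.4 20.5 0.8 0 0 -0.0933
```

Request:
step_arm:
  commands: "41.6 -29 0.8 0 0 -0.0934; 44.1 -25 0.9 0 0 -0.0933; 46.2 -20.8 0.8 0 0 -0.0934; 47.9 -16.4 0.9 0 0 -0.0933; 49.3 -11.9 0.8 0 0 -0.0934; 50.2 -7.2 0.9 0 0 -0.0933; 50.6 -2.4 0.8 0 0 -0.0934; 50.6 2.2 0.9 0 0 -0.0933; 50.3 6.9 0.9 0 0 -0.0934; 49.3 11.6 0.8 0 0 -0.0933; 48 16.2 0.9 0 0 -0.0934; 46.4 20.5 0.8 0 0 -0.0933"

```text
t: 2.2
position: [0.5388, -0.0065, 0.1701]
ee_rot: [0.0, 0.734, 0.679, 0.0]
wrist_force: [0.1, -0.0, 0.3]
gripper_width: 0.997
grasp_force: 0.0
```

```bash
cat > c.py <<'E'
from mv import *
import sys
np.set_printoptions(precision=4,suppress=True)
im,d,M=cap('wrist',sys.argv[1]); np.savez('w.npz',im=im,d=d,M=M); print(toolT()[:3,3])
for t in sys.argv[2:]:
    for r in nets.pinpoint('wrist',t)[:2]:
        rc=np.array(r['location']); i=tuple(np.clip(rc.round().astype(int),0,[419,559])); print(t,r['confidence'],rc,world('wrist',rc,d[i],M)[0])
rr,cc=np.mgrid[0:420,0:560]; P=world('wrist',np.c_[rr.ravel(),cc.ravel()],d.ravel(),M); ok=d.ravel()>0
def sel(c,r,z0,z1): return P[ok&(np.hypot(P[:,0]-c[0],P[:,1]-c[1])<r)&(P[:,2]>z0)&(P[:,2]<z1)]
def rect(p):
    (c,s,a)=cv2.minAreaRect((p[:,:2]*1000).astype(np.float32)); return np.round(c,1),np.round(s,1),round(a,1),len(p),np.median(p[:,2])
E
cat > c1.py <<'E'
exec(open('c.py').read())
c=(.538,-.008)
for z in [(.008,.022),(.053,.064),(.066,.08)]: 
    p=sel(c,.085,*z); print(z,rect(p))
E
python3 c1.py w1.png wide_cap_center wide_cap_shoulder
```

```text
[ 0.5411 -0.0011  0.1694]
wide_cap_center 0.97 [201.7 279.1] [ 0.5381 -0.0014  0.071 ]
wide_cap_shoulder 0.86 [206.9 281.7] [ 0.5402 -0.0066  0.0717]
(0.008, 0.022) (array([542.8,   0.7]), array([132.1,  73.9]), 67.1, 1770, np.float64(0.014773986818773982))
(0.053, 0.064) (array([539.5,  -7.3]), array([43.9, 48. ]), 85.3, 1316, np.float64(0.05959723891563351))
(0.066, 0.08) (array([539.5,  -7.2]), array([28.4, 29.2]), 86.2, 719, np.float64(0.07145088778679587))
```

View pics/w1.png

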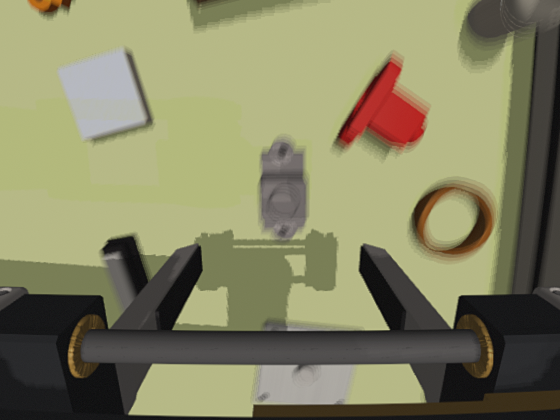

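The wrist view shows the wide cap at about row 200, col 283. It is blurred because the arm was still settling, so I'll measure again.

Request:
step_arm:
  commands: "0 0 0 0 0 0; 0 0 0 0 0 0; 0 0 0 0 0 0"

```text
t: 2.72
position: [0.5377, -0.009, 0.1703]
ee_rot: [0.0, 0.736, 0.677, 0.0]
wrist_force: [1.0, 0.1, -0.5]
gripper_width: 1.002
grasp_force: 0.0
```

```bash
python3 c1.py w2.png; python3 -c "
from h import *
print(toolT().round(4))"
```

```text
[ 0.5377 -0.0089  0.1702]
(0.008, 0.022) (array([542.5,  -0.3]), array([130.,  73.]), 67.4, 1768, np.float64(0.014716590412848757))
(0.053, 0.064) (array([539.5,  -7.7]), array([44.5, 48.1]), 85.9, 1320, np.float64(0.059614908550537304))
(0.066, 0.08) (array([539.7,  -7.3]), array([29.1, 29. ]), 47.8, 721, np.float64(0.07150466214145296))
[[ 8.240e-02  9.966e-01  4.000e-04  5.377e-01]
 [ 9.966e-01 -8.240e-02 -2.000e-04 -8.900e-03]
 [-2.000e-04  5.000e-04 -1.000e+00  1.702e-01]
 [ 0.000e+00  0.000e+00  0.000e+00  1.000e+00]]
```

Request:
step_arm:
  commands: "1.6 1.9 30 0 0 0; 0 0 40 0 0 0; 0 0 40 0 0 0; 0 0 30 0 0 0; 0 0 10 0 0 0; 0 0 0 0 0 0; 0 0 0 0 0 0"

```text
t: 3.65
position: [0.5414, -0.0068, 0.0218]
ee_rot: [0.001, 0.735, 0.678, 0.001]
wrist_force: [-0.1, 0.0, 1.2]
gripper_width: 1.001
grasp_force: 0.0
```

Request:
step_arm:
  commands: "0 0 0 0 0 0; 0 0 0 0 0 0; 0 0 0 0 0 0; 0 0 0 0 0 0; 0 0 0 0 0 0; 0 0 0 0 0 0"
  gripper: -0.3
  newtons: 30

```text
t: 4.4
position: [0.5397, -0.0065, 0.0199]
ee_rot: [-0.0, 0.735, 0.678, -0.0]
wrist_force: [-1.0, -0.5, 0.7]
gripper_width: 0.509
grasp_force: 30.0
```

```bash
python3 -c "
from mv import *
T=toolT();R=Rn.from_matrix(T[:3,:3])
p=T[:3,3].copy();p[2]=.17
T=rows(p,R,4);rows([.549,-.345,.17],down(1.488),8,T)"
```

```text
0 0 -37.5 0 0 0; 0 0 -37.5 0 0 0; 0 -0.1 -37.6 0 0 0; 0 0 -37.5 0 0 0
-42.1 4.6 0 -0.0001 0 0.0002; -42.1 4.6 0 -0.0001 0 0.0003; -42 4.5 0 0 0 0.0002; -42.1 4.6 0 -0.0001 0 0.0003; -42.1 4.7 0 -0.0001 0.0001 0.0002; -42.1 4.6 0 -0.0001 0 0.0003; -42.1 4.6 0 0 0 0.0002; -42 4.7 0 -0.0001 0 0.0003
```

Request:
step_arm:
  commands: "0 0 -20 0 0 0; 0 0 -42 0 0 0; 0 0 -44 0 0 0; 0 0 -44 0 0 0; -42 4.6 0 0 0 0; -42 4.6 0 0 0 0; -42 4.6 0 0 0 0; -42 4.6 0 0 0 0; -42 4.6 0 0 0 0; -42 4.6 0 0 0 0; -42 4.6 0 0 0 0; -42 4.6 0 0 0 0"

```text
t: 5.9
position: [0.5491, -0.3455, 0.1685]
ee_rot: [-0.001, 0.735, 0.678, -0.0]
wrist_force: [0.8, 1.0, -3.2]
gripper_width: 0.508
grasp_force: 30.0
```

Request:
step_arm:
  commands: "0 0 0 0 0 0; 0 0 0 0 0 0; 0 0 0 0 0 0; 0 0 0 0 0 0"

```text
t: 6.4
position: [0.5498, -0.3433, 0.1703]
ee_rot: [0.0, 0.735, 0.678, 0.0]
wrist_force: [-0.2, -0.2, -2.0]
gripper_width: 0.505
grasp_force: 30.0
```

```bash
cat > c2.py <<'E'
exec(open('c.py').read())
c=(.549,-.255)
p=sel(c,.03,.019,.03); print(rect(p), cv2.minEnclosingCircle((p[:,:2]*1000).astype(np.float32)), p.mean(0))
p=sel(c,.1,.008,.016); print(rect(p))
print(toolT()); print(rows(c+(.17,),down(1.488),3))
E
python3 c2.py w3.png stand_seat
```

```text
[ 0.5498 -0.3434  0.1703]
stand_seat 0.89 [115.1 272.6] [ 0.5487 -0.2567  0.025 ]
(array([ 550.1, -256. ]), array([29.3, 29.1]), 13.3, 659, np.float64(0.0245619759675742)) ((550.0267944335938, -256.0269775390625), 14.903054237365723) [ 0.55   -0.2559  0.0245]
(array([ 550. , -255.6]), array([130.3, 130.7]), 78.1, 13407, np.float64(0.012759634790187713))
[[ 0.0796  0.9968  0.0004  0.5498]
 [ 0.9968 -0.0796 -0.0003 -0.3436]
 [-0.0003  0.0004 -1.      0.1703]
 [ 0.      0.      0.      1.    ]]
29.4 -2.6 0.1 0.0001 0.0001 0.001; 29.4 -2.7 0.1 0.0002 0.0001 0.0011; 29.5 -2.6 0.1 0.0001 0.0001 0.001
[[ 0.0827  0.9966 -0.      0.549 ]
 [ 0.9966 -0.0827  0.     -0.255 ]
 [ 0.     -0.     -1.      0.17  ]
 [ 0.      0.      0.      1.    ]]
```

View pics/w3.png

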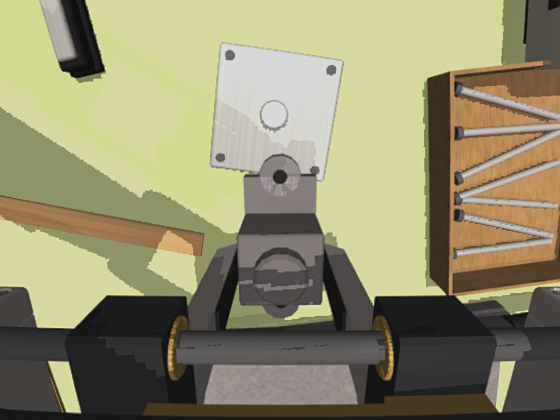

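The spigot is at row 115, col 273, clear of everything. The held cap shows its nose at (278,280). Next I'll measure the cap's offset in the hand.

```bash
cat > d.py <<'E'
from mv import *
f=np.load('w.npz');d=f['d'];M=f['M'];T=M@np.linalg.inv(np.array(viewer.calibration('wrist')['mount']))
rr,cc=np.mgrid[0:420,0:560]; P=world('wrist',np.c_[rr.ravel(),cc.ravel()],d.ravel(),M); ok=d.ravel()>0
Q=(P-T[:3,3])@T[:3,:3]*1000; Q=Q[ok]
for z in [(-55,-49),(-43,-36)]:
    p=Q[(Q[:,2]>z[0])&(Q[:,2]<z[1])&(np.hypot(Q[:,0],Q[:,1])<38)&(abs(Q[:,1])<23.5)]
    print(z,len(p),cv2.minAreaRect(p[:,:2].astype(np.float32)),np.median(p[:,2]), p[:,:2].min(0),p[:,:2].max(0))
E
python3 d.py
```

```text
(-55, -49) 2262 ((-1.1289844512939453, 0.1887836456298828), (29.505373001098633, 29.729785919189453), 61.882789611816406) -51.736678009322034 [-16.24483605 -14.62185304] [13.66818556 14.9976675 ]
(-43, -36) 3657 ((-1.2964839935302734, 0.023244857788085938), (47.1321907043457, 45.05116271972656), 89.63722229003906) -39.82883981744367 [-23.96132519 -23.49518632] [21.32237167 23.49130521]
```

Request:
step_arm:
  commands: "30 -2.3 0 0 0 0; 30 -2.3 0 0 0 0; 28.3 -2.4 0 0 0 0; 0 0 30 0 0 0; 0 0 40 0 0 0; 0 0 35 0 0 0; 0 0 13 0 0 0; 0 0 0 0 0 0; 0 0 0 0 0 0; 0 0 0 0 0 0; 0 0 0 0 0 0"

```text
t: 7.88
position: [0.5504, -0.2562, 0.0532]
ee_rot: [0.001, 0.735, 0.678, 0.0]
wrist_force: [0.8, 0.3, -3.5]
gripper_width: 0.512
grasp_force: 30.0
```

```bash
python3 -c "
from h import *
print(toolT().round(4)); p=toolT(); print(p[:3,3]+p[:3,:3]@[-.0011,.0002,0])"
```

```text
[[ 0.0807  0.9967  0.0019  0.5504]
 [ 0.9967 -0.0807 -0.0011 -0.2562]
 [-0.001   0.0019 -1.      0.0532]
 [ 0.      0.      0.      1.    ]]
[ 0.55047369 -0.25731754  0.05321768]
```

Request:
step_arm:
  commands: "0 0 2 0 0 0; 0 0 0 0 0 0; 0 0 0 0 0 0; 0 0 0 0 0 0"

```text
t: 8.38
position: [0.5497, -0.2558, 0.0499]
ee_rot: [-0.0, 0.735, 0.678, -0.0]
wrist_force: [-0.4, -0.0, -2.4]
gripper_width: 0.506
grasp_force: 30.0
```

Request:
step_arm:
  commands: "0.9 0.1 2 0 0 0; 0 0 3 0 0 0; 0 0 3 0 0 0; 0 0 3 0 0 0; 0 0 3 0 0 0; 0 0 3 0 0 0; 0 0 2 0 0 0; 0 0 0 0 0 0; 0 0 0 0 0 0"

```text
t: 9.5
position: [0.5498, -0.2549, 0.0319]
ee_rot: [0.0, 0.735, 0.678, -0.0]
wrist_force: [-2.8, 2.4, 4.5]
gripper_width: 0.508
grasp_force: 30.0
```

Request:
step_arm:
  commands: "0 0 0 0 0 0; 0 0 0 0 0 0; 0 0 0 0 0 0; 0 0 -20 0 0 0; 0 0 -40 0 0 0; 0 0 -50 0 0 0; -40 0 -20 0 0 0; -40 0 0 0 0 0; 0 0 0 0 0 0; 0 0 0 0 0 0; 0 0 0 0 0 0"
  gripper: 0.7

```text
t: 10.88
position: [0.5436, -0.3335, 0.1607]
ee_rot: [-0.0, 0.735, 0.678, 0.0]
wrist_force: [0.1, 0.1, -0.2]
gripper_width: 0.848
grasp_force: 0.0
```

```bash
cat > c3.py <<'E'
exec(open('c.py').read())
c=(.55,-.256)
for z in [(.018,.034),(.06,.0765),(.0775,.09)]:
    p=sel(c,.075,*z); A=np.c_[p[:,:2]-c,np.ones(len(p))]; zz=p[:,2]; m=abs(zz-np.median(zz))<.003
    print(z,rect(p),'plane',np.linalg.lstsq(A[m],zz[m],rcond=None)[0])
print(toolT()[:3,3])
print('to carton')
rows([.535,.2,.2],down(1.75),12)
E
python3 c3.py w4.png
```

```text
[ 0.5437 -0.3335  0.1608]
(0.018, 0.034) (array([ 549.4, -256.3]), array([118.9,  47.6]), 85.7, 2548, np.float64(0.026747684435172003)) plane [0.0004 0.0003 0.0267]
(0.06, 0.0765) (array([ 549.4, -256.5]), array([44.4, 47.7]), 86.8, 1821, np.float64(0.07169759896362748)) plane [ 0.002  -0.0036  0.0717]
(0.0775, 0.09) (array([ 549.4, -256.8]), array([28.9, 28.8]), 85.8, 994, np.float64(0.08366454706499443)) plane [ 0.0013 -0.0069  0.0836]
[ 0.5437 -0.3335  0.1608]
to carton
44.3 -4.2 -3.2 0 0 -0.0216; 44.3 -3.3 -3.3 0 -0.0001 -0.0215; 44.4 -2.4 -3.3 0 0 -0.0216; 44.5 -1.4 -3.2 -0.0001 0 -0.0215; 44.4 -0.4 -3.3 0 -0.0001 -0.0216; 44.5 0.6 -3.2 0 0 -0.0215; 44.4 1.5 -3.3 0 0 -0.0216; 44.4 2.4 -3.2 0 -0.0001 -0.0215; 44.4 3.4 -3.3 0 0 -0.0216; 44.2 4.4 -3.3 -0.0001 0 -0.0215; 44.2 5.3 -3.2 0 -0.0001 -0.0216; 44 6.3 -3.3 0 0 -0.0215
```

Request:
step_arm:
  commands: "44.3 -4.2 -3.3 0 0 -0.025; 44.3 -3.3 -3.3 0 0 -0.025; 44.4 -2.4 -3.3 0 0 -0.025; 44.5 -1.4 -3.3 0 0 -0.025; 44.4 -0.4 -3.3 0 0 -0.025; 44.5 0.6 -3.3 0 0 -0.025; 44.4 1.5 -3.3 0 0 -0.025; 44.4 2.4 -3.3 0 0 -0.025; 44.4 3.4 -3.3 0 0 -0.025; 44.2 4.4 -3.3 0 0 -0.025; 44.2 5.3 -3.3 0 0 -0.025; 44 6.3 -3.3 0 0 -0.025"

```text
t: 12.42
position: [0.5246, 0.2008, 0.2009]
ee_rot: [0.0, 0.625, 0.781, 0.0]
wrist_force: [-0.0, -0.2, 1.3]
gripper_width: 0.846
grasp_force: 0.0
```

Request:
step_arm:
  commands: "0 0 0 0 0 0; 0 0 0 0 0 0; 0 0 0 0 0 0; 0 0 0 0 0 0"

```text
t: 12.92
position: [0.5255, 0.1975, 0.2005]
ee_rot: [0.0, 0.626, 0.78, -0.0]
wrist_force: [0.3, 0.8, -0.8]
gripper_width: 0.85
grasp_force: 0.0
```

```bash
cat > c4.py <<'E'
exec(open('c.py').read())
c=(.535,.268)
p=sel(c,.066,.042,.062); print('flatside',rect(p)); q=sel(c,.066,.022,.062); print('all',rect(q))
m=np.zeros((200,200),np.uint8)
ij=((p[:,:2]-c)*1000+100).round().astype(int); m[ij[:,0],ij[:,1]]=255; m=cv2.morphologyEx(m,cv2.MORPH_CLOSE,np.ones((5,5)))
big=cv2.resize(m[::-1,::-1],(400,400),interpolation=0)   # up = +x, left=+y
im=cv2.imread('pics/'+sys.argv[1]); cv2.imwrite('pics/n1.png',np.hstack([im[:400,:400] if 0 else cv2.resize(im,(400,300)).copy() if 0 else im[0:400,120:520],big[:, :, None].repeat(3,2)]))
rim=sel((.532,.275),.12,.07,.09); print('rim',rect(rim)); print(toolT())
E
python3 c4.py w5.png narrow_cap_center narrow_cap_face
```

```text
[0.5256 0.1977 0.2006]
narrow_cap_center 0.84 [306.8 350.9] [0.6423 0.0779 0.0492]
narrow_cap_center 0.69 [131.5 302.1] [0.5332 0.2705 0.0525]
narrow_cap_face 0.92 [291.1 335.1] [0.6291 0.0753 0.0102]
narrow_cap_face 0.58 [159.1 301.8] [0.5395 0.2423 0.0537]
flatside (array([542.9, 251.2]), array([102. ,  80.7]), 78.5, 2992, np.float64(0.052704255188043364))
all (array([535.3, 250.7]), array([ 89.4, 102. ]), 45.9, 3549, np.float64(0.05248898376497246))
rim (array([531.7, 277.1]), array([150.7, 150. ]), 8.0, 3747, np.float64(0.08001945459926557))
[[-0.2163  0.9763  0.0001  0.5256]
 [ 0.9763  0.2163 -0.0001  0.1979]
 [-0.0001  0.     -1.      0.2006]
 [ 0.      0.      0.      1.    ]]
```

View pics/n1.png

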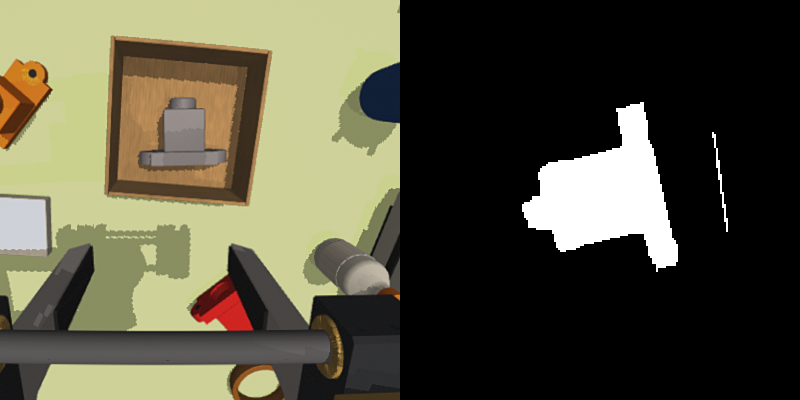

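```bash
cat > e.py <<'E'
from mv import *
np.set_printoptions(precision=4,suppress=True)
f=np.load('w.npz');d=f['d'];M=f['M']
rr,cc=np.mgrid[0:420,0:560]; P=world('wrist',np.c_[rr.ravel(),cc.ravel()],d.ravel(),M); P=P[d.ravel()>0]
p=P[(np.hypot(P[:,0]-.535,P[:,1]-.262)<.058)&(P[:,2]>.048)&(P[:,2]<.058)]
c,s,a=cv2.minAreaRect((p[:,:2]*1000).astype(np.float32)); print(c,s,a)
for th in np.radians([a-90,a,a+90,a+180]):
    y=np.array([np.cos(th),np.sin(th)]); z=np.array([-y[1],y[0]])
    if z[1]<.8: continue
    u=p[:,:2]@y*1000; w=p[:,:2]@z*1000
    hub=w>w.min()+18
    print('yang',np.degrees(th),'face w',w.min(),'shoulder',w.max(),'flange u',u.min(),u.max(),'hub u',u[hub].min(),u[hub].max())
    uc=(u[hub].min()+u[hub].max())/2; wc=(w.max()+w.min())/2+6.5
    ctr=(y*uc+z*wc)/1000; print('center',ctr,'face',ctr-z*.036)
    T=toolT(); Rt=down(th+np.pi/2); print('now yaw',np.arctan2(T[1,0],T[0,0]),'want',th+np.pi/2)
    T2=rows([*(ctr+z*.003),.14],Rt,4,T); rows([*(ctr+z*.003),.011],Rt,5,T2)
E
python3 e.py
```

```text
(539.8207397460938, 250.4306640625) (71.46112823486328, 89.20244598388672) 14.453201293945312
yang 14.453201293945314 face w 63.170376354230115 shoulder 152.3728147161489 flange u 549.510643409817 620.9717444530011 hub u 549.510643409817 620.9717444530011
center [0.5382 0.2567] face [0.5472 0.2219]
now yaw 1.7888234213659604 want 1.823052276827747
14.4 6.2 15.1 0 0 -0.0086; 14.4 6.4 15.2 0 0.0001 -0.0085; 14.3 6.5 15.1 0 0 -0.0086; 14.2 6.6 15.2 0 0 -0.0085
0 0 25.8 0 0 0; 0 0 25.8 0 0 0; 0 0 25.8 0 0 0; 0 0 25.8 0 0 0; 0 0 25.8 0 0 0
```

```bash
sed -i "s/^c,s,a=/L=(p[:,:2]-[.5317,.2771])@Rn.from_euler('z',8,degrees=True).as_matrix()[:2,:2]; p=p[(abs(L)<.064).all(1)]\nc,s,a=/" e.py; python3 e.py
```

```text
(536.4110107421875, 265.52349853515625) (71.47118377685547, 58.66389465332031) 13.508770942687988
yang 13.508770942687988 face w 103.54312858156396 shoulder 162.20701765015482 flange u 547.8598898794592 619.3310352512378 hub u 561.6597198599701 605.9617291426487
center [0.5351 0.2719] face [0.5435 0.2369]
now yaw 1.7888234213659604 want 1.80656885764254
18.3 6.3 15.1 0 0 -0.0044; 18.2 6.4 15.2 0 0.0001 -0.0045; 18.3 6.5 15.1 0 0 -0.0044; 18.2 6.5 15.2 0 0 -0.0044
0 0 25.8 0 0 0; 0 0 25.8 0 0 0; 0 0 25.8 0 0 0; 0 0 25.8 0 0 0; 0 0 25.8 0 0 0
```

The left panel shows the grey narrow cap lying in the carton, nose towards +y, and clear of the walls. The right panel (height map) confirms the T shape. I'll grasp the hub across its y sides.

Request:
step_arm:
  commands: "18.3 6.3 15.1 0 0 -0.0044; 18.2 6.4 15.2 0 0 -0.0045; 18.3 6.5 15.1 0 0 -0.0044; 18.2 6.5 15.2 0 0 -0.0044; 0 0 0 0 0 0; 0 0 0 0 0 0; 0 0 0 0 0 0"

```text
t: 13.95
position: [0.5347, 0.2752, 0.141]
ee_rot: [0.001, 0.619, 0.785, 0.001]
wrist_force: [-0.5, 0.3, -0.1]
gripper_width: 0.852
grasp_force: 0.0
```

```bash
python3 -c "
from mv import *
ctr=np.array([.5351,.2719]);z=np.array([.5351-.5435,.2719-.2369]);z/=np.linalg.norm(z)
print(toolT()[:3,3]); rows([*(ctr+z*.003),.011],down(1.8066),5)"
```

```text
[0.53471499 0.27517838 0.1410496 ]
-0.1 -0.1 26 0.0004 0 0.0001; 0 -0.1 26 0.0004 0 0.0001; -0.1 -0.2 26 0.0003 0 0; 0 0 26 0.0004 0 0.0001; -0.1 -0.1 26 0.0004 0 0.0001
```

Request:
step_arm:
  commands: "0 -0.1 26 0 0 0; 0 -0.1 26 0 0 0; 0 -0.1 26 0 0 0; 0 0 26 0 0 0; 0 0 16 0 0 0; 0 0 9 0 0 0; 0 0 0 0 0 0; 0 0 0 0 0 0; 0 0 0 0 0 0"

```text
t: 15.08
position: [0.5346, 0.2758, 0.0121]
ee_rot: [0.001, 0.619, 0.786, 0.001]
wrist_force: [-0.5, -0.1, -0.1]
gripper_width: 0.851
grasp_force: 0.0
```

Request:
step_arm:
  commands: "0 0 0 0 0 0; 0 0 0 0 0 0; 0 0 0 0 0 0; 0 0 0 0 0 0; 0 0 0 0 0 0; 0 0 0 0 0 0"
  gripper: -0.4
  newtons: 30

```text
t: 15.82
position: [0.5338, 0.2754, 0.0109]
ee_rot: [0.0, 0.619, 0.786, -0.0]
wrist_force: [0.2, 0.5, -0.8]
gripper_width: 0.466
grasp_force: 30.0
```

```bash
python3 -c "
from mv import *
T=toolT();p=T[:3,3].copy(); print(p); zf=p[2]
p[2]=.15; T=rows(p,down(1.8066),4)
T=rows([.50,0,.15],down(np.pi),10,T)"
```

```text
[0.53381192 0.27541361 0.01090072]
0 0 -34.8 0 0 0.0003; 0 0 -34.7 0 0 0.0002; 0 0 -34.8 0 0.0001 0.0003; 0 0 -34.8 -0.0001 0 0.0003
-26 -9.7 0 0 0 -0.1335; -24.5 -13.1 0 0 0 -0.1335; -22.5 -16.2 0 0 0 -0.1335; -20.1 -19.1 0 0 0 -0.1335; -17.4 -21.6 0 0 0 -0.1335; -14.4 -23.7 0 0 0 -0.1335; -11.1 -25.5 0 0 0 -0.1335; -7.6 -26.7 0 0 0 -0.1335; -4 -27.4 0 0 0 -0.1335; -0.4 -27.8 0 0 0 -0.1335
```

Request:
step_arm:
  commands: "0 0 -20 0 0 0; 0 0 -39 0 0 0; 0 0 -40 0 0 0; 0 0 -40 0 0 0"

```text
t: 16.32
position: [0.5332, 0.2752, 0.1501]
ee_rot: [-0.0, 0.619, 0.786, -0.001]
wrist_force: [1.7, -0.5, -2.6]
gripper_width: 0.466
grasp_force: 30.0
```

Request:
step_arm:
  commands: "-26 -9.7 0 0 0 -0.1335; -24.5 -13.1 0 0 0 -0.1335; -22.5 -16.2 0 0 0 -0.1335; -20.1 -19.1 0 0 0 -0.1335; -17.4 -21.6 0 0 0 -0.1335; -14.4 -23.7 0 0 0 -0.1335; -11.1 -25.5 0 0 0 -0.1335; -7.6 -26.7 0 0 0 -0.1335; -4 -27.4 0 0 0 -0.1335; -0.4 -27.8 0 0 0 -0.1335; 0 0 30 0 0 0; 0 0 40 0 0 0"

```text
t: 17.82
position: [0.5009, -0.0007, 0.0798]
ee_rot: [0.001, 0.0, 1.0, -0.0]
wrist_force: [0.6, -0.8, -2.5]
gripper_width: 0.468
grasp_force: 30.0
```

Request:
step_arm:
  commands: "0 0 40 0 0 0; 0 0 20 0 0 0; 0 0 0 0 0 0; 0 0 0 0 0 0; 0 0 0 0 0 0"

```text
t: 18.45
position: [0.5016, -0.0002, 0.0215]
ee_rot: [0.001, -0.001, 1.0, -0.0]
wrist_force: [0.9, 0.3, -2.0]
gripper_width: 0.464
grasp_force: 30.0
```

Request:
step_arm:
  commands: "0 0 6 0 0 0; 0 0 5 0 0 0; 0 0 2 0 0 0; 0 0 0 0 0 0; 0 0 0 0 0 0; 0 0 0 0 0 0"

```text
t: 19.2
position: [0.5004, -0.0001, 0.0069]
ee_rot: [0.0, -0.001, 1.0, -0.0]
wrist_force: [0.1, -0.7, -3.0]
gripper_width: 0.463
grasp_force: 30.0
```

Request:
step_arm:
  commands: "0 0 0 0 0 0; 0 0 0 0 0 0; 0 0 0 0 0 0; 0 0 -15 0 0 0; 0 0 -35 0 0 0; 0 0 -50 0 0 0; 0 0 -50 0 0 0.1; 0 0 0 0 0 0.1745; 0 0 0 0 0 0.1745; 0 0 0 0 0 0.1745; 0 0 0 0 0 0.1745; 0 0 0 0 0 0.1745"
  gripper: 0.7

```text
t: 20.7
position: [0.5006, -0.0001, 0.1583]
ee_rot: [0.001, 0.469, 0.883, 0.0]
wrist_force: [-0.4, -0.7, 0.7]
gripper_width: 0.849
grasp_force: 0.0
```

Request:
step_arm:
  commands: "0 0 0 0 0 0.1745; 0 0 0 0 0 0.1745; 0 0 0 0 0 0.1745; 0 0 0 0 0 0.1745; 0 0 0 0 0 0.1745; 0 0 0 0 0 0.1745; 0 0 0 0 0 0.1745; 0 0 0 0 0 0.1745; 0 0 0 0 0 0.1745; 0 0 0 0 0 0.1745; 0 0 0 0 0 0.1745; 0 0 0 0 0 0.1745"

```text
t: 22.2
position: [0.5006, -0.0001, 0.1583]
ee_rot: [0.0, 0.999, 0.035, 0.001]
wrist_force: [0.4, 0.4, 0.3]
gripper_width: 0.851
grasp_force: 0.0
```

Request:
step_arm:
  commands: "-20 0 0 0 0 0.0745; -35 0 0 0 0 0; 0 0 0 0 0 0; 0 0 0 0 0 0; 0 0 0 0 0 0; 0 0 0 0 0 0"

```text
t: 22.95
position: [0.4459, -0.0017, 0.1569]
ee_rot: [0.0, 1.0, 0.001, -0.0]
wrist_force: [-0.4, 0.1, -0.1]
gripper_width: 0.848
grasp_force: 0.0
```

```bash
cat > c5.py <<'E'
exec(open('c.py').read())
print(toolT())
p=sel((.5,0),.075,.043,.055); c,s,a=cv2.minAreaRect((p[:,:2]*1000).astype(np.float32)); print(c,s,a,len(p),np.median(p[:,2]))
best=None
for th in np.radians([a,a+90,a+180,a-90]):
    z=np.array([np.cos(th),np.sin(th)])
    if z[0]>-.8: continue
    y=np.array([z[1],-z[0]]); u=p[:,:2]@y*1000; w=p[:,:2]@z*1000; hub=w>w.min()+18
    uc=(u[hub].min()+u[hub].max())/2; ctr=(y*uc+z*(w.min()+36))/1000
    print('zdir',np.degrees(th),'w',w.min(),w.max(),'hub',u[hub].min(),u[hub].max(),'ctr',ctr)
E
python3 c5.py w6.png narrow_cap_center narrow_cap_face
```

```text
[ 0.4458 -0.0017  0.1568]
narrow_cap_center 0.63 [144.  279.4] [ 0.5043 -0.0003  0.0482]
narrow_cap_center 0.49 [102.4 526. ] [ 0.5455 -0.2345  0.0468]
narrow_cap_face 0.82 [102.2 276.8] [0.5451 0.0026 0.001 ]
narrow_cap_face 0.56 [  7.2 187.5] [0.6341 0.0898 0.0097]
[[ 1.      0.0018 -0.0004  0.4456]
 [ 0.0018 -1.     -0.     -0.0016]
 [-0.0004 -0.     -1.      0.1568]
 [ 0.      0.      0.      1.    ]]
(511.4076232910156, 0.2575263977050781) (58.53337097167969, 72.47161102294922) 0.08868277817964554 3455 0.04876243036275352
zdir 180.08868277817965 w -540.6741174165921 -482.14073449262077 hub -22.711902068792305 21.370476452364223 ctr [0.5047 0.0001]
```

View pics/w6.png

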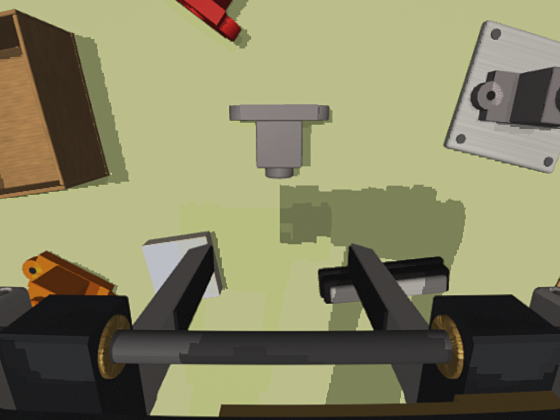

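The narrow cap lies flat at row 140, col 280, nose towards the robot, and the area around it is clear. I'll tilt 55° and take it from the nose side.

```bash
python3 -c "
from mv import *
R=down(0.0)*Rn.from_euler('y',55,degrees=True)
T=rows([.432,0,.0725],R,8); rows([.5142,0,.0151],R,5,T); print(R.as_matrix().round(3)); print(arm.sense()['qpos'])"
```

```text
-1.7 -0.2 10.5 -0.0001 0.12 0.0002; -3 -0.2 10.3 -0.0001 0.1201 0.0002; -4.1 -0.2 9.8 -0.0001 0.12 0.0002; -5.3 -0.2 9.3 -0.0001 0.1201 0.0002; -6.4 -0.2 8.5 -0.0001 0.12 0.0002; -7.3 -0.2 7.8 -0.0001 0.1201 0.0002; -8.3 -0.2 6.8 -0.0002 0.12 0.0002; -8.9 -0.2 5.8 -0.0001 0.12 0.0002
0 0 20 0 0 0; 0 0 20.1 0 0 0; 0.1 0 20 0 0 0; 0 0 20.1 0 0 0; 0 0 20 0 0 0
[[ 0.574  0.     0.819]
 [ 0.    -1.    -0.   ]
 [ 0.819  0.    -0.574]]
[-1.30942503e-01 -1.42103823e-01  1.64064230e+00 -5.48548168e-05
  1.64346698e+00  1.43806765e+00]
```

Request:
step_arm:
  commands: "-1.7 -0.2 10.5 0 0.12 0.0002; -3 -0.2 10.3 0 0.12 0.0002; -4.1 -0.2 9.8 0 0.12 0.0002; -5.3 -0.2 9.3 0 0.12 0.0002; -6.4 -0.2 8.5 0 0.12 0.0002; -7.3 -0.2 7.8 0 0.12 0.0002; -8.3 -0.2 6.8 0 0.12 0.0002; -8.9 -0.2 5.8 0 0.12 0.0002; 0 0 0 0 0 0; 0 0 0 0 0 0; 0 0 0 0 0 0"

```text
t: 24.48
position: [0.4772, -0.0008, 0.0635]
ee_rot: [0.0, 0.89, 0.001, 0.456]
wrist_force: [-0.1, 1.0, 0.0]
gripper_width: 0.853
grasp_force: 0.0
```

```bash
python3 -c "
from mv import *
R=down(0.0)*Rn.from_euler('y',55,degrees=True)
T=toolT();print(T.round(4),arm.sense()['qpos']);rows([.5142,0,.0151],R,5)"
```

```text
[[ 5.841e-01  1.000e-03  8.117e-01  4.772e-01]
 [ 1.700e-03 -1.000e+00 -0.000e+00 -8.000e-04]
 [ 8.117e-01  1.400e-03 -5.841e-01  6.350e-02]
 [ 0.000e+00  0.000e+00  0.000e+00  1.000e+00]] [-0.33968337 -0.75631043  2.52311389  0.56790593  0.52682364  0.86158774]
-3.5 -0.2 11.7 0 0.0026 0.0003; -3.6 -0.1 11.6 0 0.0026 0.0004; -3.6 -0.2 11.6 0 0.0025 0.0003; -3.6 -0.1 11.7 0 0.0026 0.0003; -3.7 -0.2 11.6 0 0.0026 0.0004
```

Request:
step_arm:
  commands: "-3.5 -0.2 11.7 0 0.0026 0.0003; -3.6 -0.1 11.6 0 0.0026 0.0004; -3.6 -0.2 11.6 0 0.0025 0.0003; -3.6 -0.1 11.7 0 0.0026 0.0003; 0 0 0 0 0 0; 0 0 0 0 0 0; 0 0 0 0 0 0"

```text
t: 25.35
position: [0.5051, 0.0003, 0.0215]
ee_rot: [-0.0, 0.888, -0.0, 0.459]
wrist_force: [-0.4, 0.0, 0.1]
gripper_width: 0.849
grasp_force: 0.0
```

```bash
python3 -c "
from mv import *
R=down(0.0)*Rn.from_euler('y',55,degrees=True)
T=toolT();print(T.round(4),arm.sense()['qpos']);rows([.5142,-.0003,.0151],R,2)"
```

```text
[[ 5.781e-01 -1.000e-04  8.160e-01  5.051e-01]
 [-9.000e-04 -1.000e+00  6.000e-04  3.000e-04]
 [ 8.160e-01 -1.100e-03 -5.781e-01  2.150e-02]
 [ 0.000e+00  0.000e+00  0.000e+00  1.000e+00]] [-0.28890627 -0.50490728  2.52247204  0.90389755  0.30113529  0.52015827]
0 0.3 5.6 -0.0003 0.0027 -0.0005; 0.1 0.3 5.6 -0.0003 0.0028 -0.0004
```

Request:
step_arm:
  commands: "0 0.3 5.6 0 0.0027 0; 0.1 0.3 5.6 0 0.0028 0; 0 0 0 0 0 0; 0 0 0 0 0 0; 0 0 0 0 0 0"

```text
t: 25.98
position: [0.5137, -0.0002, 0.0141]
ee_rot: [-0.001, 0.887, -0.0, 0.461]
wrist_force: [-0.5, 0.6, -0.1]
gripper_width: 0.851
grasp_force: 0.0
```

```bash
python3 -c "
from mv import *
T=toolT();print(T.round(4),arm.sense()['qpos'])"
```

```text
[[ 5.747e-01 -3.000e-04  8.184e-01  5.137e-01]
 [-1.400e-03 -1.000e+00  6.000e-04 -2.000e-04]
 [ 8.184e-01 -1.500e-03 -5.747e-01  1.410e-02]
 [ 0.000e+00  0.000e+00  0.000e+00  1.000e+00]] [-0.28034111 -0.44173981  2.51347039  1.06247208  0.26291385  0.36073292]
```

Request:
step_arm:
  commands: "0 0 0 0 0 0; 0 0 0 0 0 0; 0 0 0 0 0 0; 0 0 0 0 0 0; 0 0 0 0 0 0; 0 0 0 0 0 0; 0 0 0 0 0 0"
  gripper: -0.4
  newtons: 45

```text
t: 26.85
position: [0.5136, -0.0001, 0.0136]
ee_rot: [-0.001, 0.888, -0.001, 0.461]
wrist_force: [-0.4, -0.7, -0.1]
gripper_width: 0.461
grasp_force: 45.0
```

```bash
python3 -c "
from mv import *
T=toolT();print(T.round(4));np.save('Tg.npy',T)
R0=Rn.from_matrix(T[:3,:3])
T=rows([.53,0,.08],R0,4,T)
Rd=Rn.from_euler('y',55,degrees=True)*R0
T=rows([.53,0,.16],Rd,8,T)
Rf=Rn.from_euler('y',90,degrees=True)*R0
T=rows([.53,0,.2],Rf,6,T)
"
```

```text
[[ 5.753e-01 -3.000e-04  8.179e-01  5.136e-01]
 [-1.700e-03 -1.000e+00  8.000e-04 -1.000e-04]
 [ 8.179e-01 -1.800e-03 -5.753e-01  1.360e-02]
 [ 0.000e+00  0.000e+00  0.000e+00  1.000e+00]]
15.9 -0.1 -6.2 0 0 0; 16 0 -6.2 0 0 0; 15.9 -0.1 -6.2 0 0 0; 15.9 0 -6.2 0 0 0
8.2 0 -5.7 -0.0002 -0.12 0.0001; 7.4 0 -6.7 -0.0002 -0.12 0.0001; 6.6 -0.1 -7.6 -0.0002 -0.12 0.0001; 5.6 0 -8.2 -0.0002 -0.12 0.0001; 4.6 0 -8.9 -0.0002 -0.12 0.0001; 3.5 0 -9.4 -0.0002 -0.1199 0.0001; 2.4 0 -9.7 -0.0002 -0.12 0.0001; 1.2 -0.1 -9.9 -0.0002 -0.12 0.0001
0 0 -6.7 -0.0002 -0.1018 0.0001; -0.7 0 -6.6 -0.0001 -0.1018 0.0001; -1.4 0 -6.5 -0.0002 -0.1018 0; -2 0 -6.4 -0.0002 -0.1019 0.0001; -2.7 0 -6.1 -0.0002 -0.1018 0.0001; -3.2 0 -5.8 -0.0001 -0.1018 0.0001
```

Request:
step_arm:
  commands: "8 -0.1 -3.1 0 0 0; 16 0 -6.2 0 0 0; 16 0 -6.2 0 0 0; 16 -0.1 -6.2 0 0 0; 8 0 -3.1 0 0 0; 0 0 0 0 0 0"

```text
t: 27.6
position: [0.5298, 0.0002, 0.0799]
ee_rot: [-0.001, 0.888, -0.0, 0.46]
wrist_force: [-0.1, -0.1, -2.9]
gripper_width: 0.464
grasp_force: 45.0
```

Request:
step_arm:
  commands: "8.2 0 -5.7 0 -0.12 0; 7.4 0 -6.7 0 -0.12 0; 6.6 -0.1 -7.6 0 -0.12 0; 5.6 0 -8.2 0 -0.12 0; 4.6 0 -8.9 0 -0.12 0; 3.5 0 -9.4 0 -0.12 0; 2.4 0 -9.7 0 -0.12 0; 1.2 -0.1 -9.9 0 -0.12 0; 0 0 0 0 0 0"

```text
t: 28.72
position: [0.5318, 0.0002, 0.1583]
ee_rot: [-0.001, 1.0, 0.0, -0.002]
wrist_force: [-0.9, 0.8, -2.0]
gripper_width: 0.465
grasp_force: 45.0
```

Request:
step_arm:
  commands: "0 0 -6.7 0 -0.1018 0; -0.7 0 -6.6 0 -0.1018 0; -1.4 0 -6.5 0 -0.1018 0; -2 0 -6.4 0 -0.1018 0; -2.7 0 -6.1 0 -0.1018 0; -3.2 0 -5.8 0 -0.1018 0; 0 0 0 0 0 0; 0 0 0 0 0 0; 0 0 0 0 0 0"

```text
t: 29.85
position: [0.5298, -0.0, 0.2015]
ee_rot: [-0.001, 0.954, 0.0, -0.3]
wrist_force: [0.0, 0.5, -2.2]
gripper_width: 0.464
grasp_force: 45.0
```

```bash
python3 -c "
from mv import *
T=toolT();print(T.round(4),arm.sense()['qpos']);Tg=np.load('Tg.npy')
Rf=Rn.from_euler('y',90,degrees=True)*Rn.from_matrix(Tg[:3,:3])
print('err deg',np.degrees((Rf.inv()*Rn.from_matrix(T[:3,:3])).as_rotvec()))"
```

```text
[[ 8.198e-01 -2.000e-04 -5.726e-01  5.298e-01]
 [ 9.000e-04 -1.000e+00  1.600e-03 -0.000e+00]
 [-5.726e-01 -1.800e-03 -8.198e-01  2.015e-01]
 [ 0.000e+00  0.000e+00  0.000e+00  1.000e+00]] [-0.07688708  0.54742731  0.87618171 -0.05819742  2.32553329  1.4669576 ]
err deg [ 0.04682367  0.19148663 -0.14541584]
```

```bash
cat > g.py <<'E'
exec(open('c.py').read())
T=toolT(); Tg=np.load('Tg.npy'); pc=T@np.linalg.inv(Tg)@[.5047,0,.024,1]; print('pred ctr',pc[:3],'tcp',T[:3,3])
c=pc[:2]
for z in [(.031,.04),(.018,.027)]:
    p=sel(c,.045,pc[2]+z[0],pc[2]+z[1])
    if len(p)<30: print(z,len(p)); continue
    A=np.c_[p[:,:2]-c,np.ones(len(p))]; m=abs(p[:,2]-np.median(p[:,2]))<.003
    print(z,rect(p[m]),np.linalg.lstsq(A[m],p[m,2],rcond=None)[0], np.median(p[:,2])-pc[2])
E
python3 g.py w7.png
```

```text
[ 0.5298 -0.      0.2016]
pred ctr [0.5402 0.0001 0.2105] tcp [ 0.5298 -0.      0.2016]
(0.031, 0.04) (array([550.3,   0.1]), array([46.9, 67.5]), 0.1, 1538, np.float64(0.24554398481851425)) [-0.0051  0.0006  0.2454] 0.03503713976419437
(0.018, 0.027) (array([541.4,   0.5]), array([67.9, 48.2]), 89.8, 2442, np.float64(0.23362883289080671)) [-0.0162  0.0026  0.2338] 0.02306929130258495
```

View pics/w7.png

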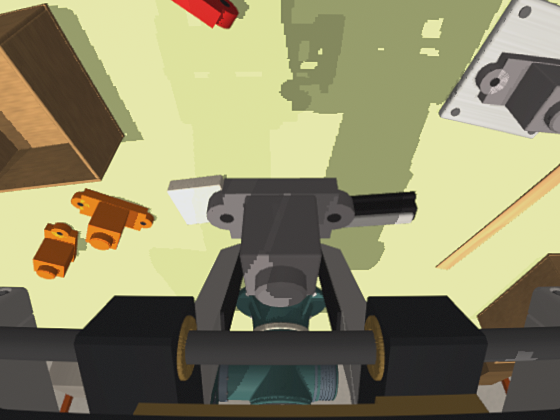

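The cap is held upright, face down, with its nose at (285,275), and it is level. Now I'll get its axis more exactly and work out the move.

```bash
cat >> g.py <<'E'
for z in [(.033,.038),(.021,.0255)]:
    p=sel(c,.03,pc[2]+z[0],pc[2]+z[1]); p=p[abs(p[:,1])<(.0165 if z[0]>.03 else .0205)]
    print(len(p),p.min(0),p.max(0),(p.min(0)+p.max(0))/2)
p=sel(c,.075,pc[2]-.026,pc[2]-.019); print('flange top',rect(p),p.max(0))
Rf=Rn.from_euler('z',-.0715)*Rn.from_euler('y',90,degrees=True)*Rn.from_matrix(Tg[:3,:3])
# cap centre in tool frame
k=np.linalg.inv(Tg)@[.5047,0,.024,1]; print('cap in tool',k)
def tgt(ctr): return np.array(ctr)-Rf.apply(k[:3])
nose=np.array([.5497,-.2563])
a=tgt([*nose,.071+.036+.09]); b=tgt([*nose,.071+.036+.02]); print(a,b)
T2=rows(a,Rf,8,T); T3=rows(b,Rf,3,T2)
E
python3 g.py w8.png
```

```text
[ 0.5299 -0.      0.2015]
pred ctr [0.5402 0.0001 0.2104] tcp [ 0.5299 -0.      0.2015]
(0.031, 0.04) (array([550.4,   0.2]), array([67.4, 46.7]), 89.8, 1541, np.float64(0.24565753471855545)) [-0.0069  0.0008  0.2455] 0.035194678347171604
(0.018, 0.027) (array([541.1,   0.4]), array([67.7, 49. ]), 89.8, 2453, np.float64(0.2337077187767111)) [-0.0185  0.0022  0.2339] 0.023203332405911048
1066 [ 0.527  -0.0143  0.2434] [0.5563 0.0149 0.2468] [0.5416 0.0003 0.2451]
1776 [ 0.518  -0.0205  0.2314] [0.5655 0.0205 0.2359] [ 0.5417 -0.      0.2337]
flange top (array([540. ,   0.4]), array([99.3, 51.3]), 89.6, 3265, np.float64(0.18863977929755152)) [0.5659 0.05   0.1914]
cap in tool [ 0.0034 -0.0001 -0.0132  1.    ]
[ 0.5394 -0.2557  0.1881] [ 0.5394 -0.2557  0.1181]
1.9 32 0.6 0.005 -0.0004 0.0076; 2.1 31.9 0.5 0.0051 -0.0004 0.0076; 2.4 31.9 0.4 0.005 -0.0003 0.0077; 2.7 31.9 0.1 0.0051 -0.0004 0.0076; 2.9 31.9 0 0.005 -0.0004 0.0076; 3.1 31.9 -0.2 0.005 -0.0004 0.0076; 3.3 31.8 -0.3 0.0051 -0.0004 0.0077; 3.6 31.9 -0.5 0.005 -0.0003 0.0076
13.4 0 19.1 0 0 0; 13.5 0 19.1 0 0 0; 13.4 -0.1 19.1 0 0 0
```

Request:
step_arm:
  commands: "1.9 32 0.6 0.005 0 0.0076; 2.1 31.9 0.5 0.005 0 0.0076; 2.4 31.9 0.4 0.005 0 0.0076; 2.7 31.9 0.1 0.005 0 0.0076; 2.9 31.9 0 0.005 0 0.0076; 0 0 0 0.015 0 0.0229; 0 0 0 0 0 0; 0 0 0 0 0 0; 0 0 0 0 0 0; 0 0 0 0 0 0"

```text
t: 31.2
position: [0.5363, -0.1591, 0.192]
ee_rot: [-0.011, 0.953, -0.034, -0.301]
wrist_force: [0.5, 0.6, -2.3]
gripper_width: 0.467
grasp_force: 45.0
```

```bash
cat > k.py <<'E'
exec(open('c.py').read())
T=toolT(); Tg=np.load('Tg.npy'); pc=T@np.linalg.inv(Tg)@[.5047,0,.024,1]; print('pred ctr',pc[:3],'tcp',T[:3,3])
print('up',T[:3,:3]@Tg[:3,:3].T@[-1,0,0], 'ylat',np.degrees(np.arctan2(T[0,1],-T[1,1])))
def ctr(p):
    B=Rn.from_euler('z',-.0715).as_matrix()[:2,:2]; q=p[:,:2]@B; return B@((q.min(0)+q.max(0))/2), q.max(0)-q.min(0),len(p)
p=sel(pc[:2]+[.0012,0],.0165,pc[2]+.033,pc[2]+.038); print('held nose',ctr(p))
p=sel((.5497,-.2563),.025,.08,.088); print('tgt nose',ctr(p),np.median(p[:,2]) if len(p) else 0)
p=sel((.5497,-.2563),.035,.066,.075); print('tgt shoulder',ctr(p),np.median(p[:,2]) if len(p) else 0)
E
python3 k.py w9.png
```

```text
[ 0.5362 -0.1593  0.1919]
pred ctr [ 0.5466 -0.1599  0.2008] tcp [ 0.5362 -0.1593  0.1919]
up [-0.0001  0.0002  1.    ] ylat -4.1389307121351235
held nose (array([ 0.5476, -0.1596]), array([0.03  , 0.0291]), 1061)
tgt nose (array([ 0.5498, -0.2565]), array([0.0297, 0.0297]), 836) 0.08339004507710804
tgt shoulder (array([ 0.5501, -0.2563]), array([0.0493, 0.0445]), 1650) 0.07151599159770033
```

View pics/w9.png

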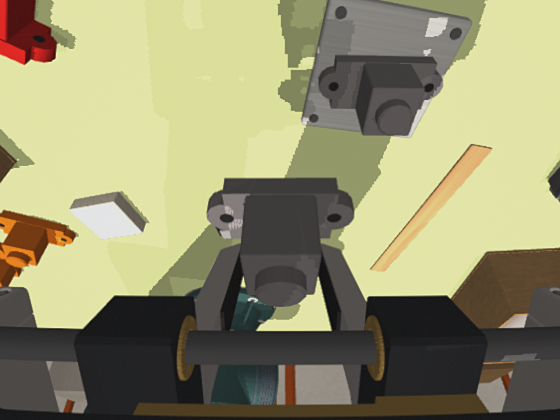

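```bash
python3 -c "
from mv import *
T=toolT();R=Rn.from_matrix(T[:3,:3]);p=T[:3,3]
T=rows([p[0]+.0023,p[1]-.0969,p[2]],R,4);rows([p[0]+.0023,p[1]-.0969,p[2]-.072],R,4,T)"
```

```text
1.9 24.1 -1.3 0 0 0; 1.9 24.1 -1.4 0 0 0; 1.9 24.2 -1.3 0 0 0; 1.9 24.1 -1.3 0 0 0
10.4 0 14.7 0 0 0; 10.3 0 14.7 0 0 0; 10.4 0 14.8 0 0 0; 10.3 -0.1 14.7 0 0 0
```

Request:
step_arm:
  commands: "1.9 24.1 -1.3 0 0 0; 1.9 24.1 -1.4 0 0 0; 1.9 24.2 -1.3 0 0 0; 1.9 24.1 -1.3 0 0 0; 10.4 0 14.7 0 0 0; 10.3 0 14.7 0 0 0; 10.4 0 14.8 0 0 0; 10.3 -0.1 14.7 0 0 0; 0 0 0 0 0 0; 0 0 0 0 0 0; 0 0 0 0 0 0; 0 0 0 0 0 0"

```text
t: 32.75
position: [0.5386, -0.2569, 0.1207]
ee_rot: [-0.01, 0.953, -0.035, -0.301]
wrist_force: [0.1, -0.1, -3.2]
gripper_width: 0.467
grasp_force: 45.0
```

```bash
python3 -c "
from mv import *
T=toolT();R=Rn.from_matrix(T[:3,:3]);p=T[:3,3];Tg=np.load('Tg.npy');print(T.round(4),arm.sense()['qpos'])
print('up',T[:3,:3]@Tg[:3,:3].T@[-1,0,0],'face z',(T@np.linalg.inv(Tg)@[.5047,0,.024,1])[2]-.036)
rows([.5385,-.2562,p[2]-.004],R,1);rows([.5385,-.2562,p[2]-.003],R,1)"
```

```text
[[ 0.8167 -0.0732 -0.5725  0.5386]
 [-0.0606 -0.9973  0.041  -0.2569]
 [-0.5739  0.0012 -0.8189  0.1207]
 [ 0.      0.      0.      1.    ]] [-0.41729644  0.71293379  0.78424138 -0.24531549  2.21269887  1.13723415]
up [-0.00167051  0.00103516  0.99999807] face z 0.09361770360031543
2.1 -0.7 3.4 0 0 0
1.6 -0.7 2.6 0 0 0
```

Request:
step_arm:
  commands: "2.2 -0.5 3.3 0 0 0; 1.7 0 2.5 0 0 0; 1.4 0 2.1 0 0 0; 1.4 0 2.1 0 0 0; 1.4 0 2.1 0 0 0; 0 0 0 0 0 0; 0 0 0 0 0 0; 0 0 0 0 0 0"

```text
t: 33.75
position: [0.538, -0.2562, 0.1054]
ee_rot: [-0.011, 0.953, -0.035, -0.301]
wrist_force: [0.9, 0.8, -3.1]
gripper_width: 0.462
grasp_force: 45.0
```

Request:
step_arm:
  commands: "1.4 0 2.1 0 0 0; 1.4 0 2.1 0 0 0; 1.2 0 1.6 0 0 0; 0.4 0 0.6 0 0 0; 0 0 0 0 0 0; 0 0 0 0 0 0; 0 0 0 0 0 0"

```text
t: 34.62
position: [0.538, -0.2561, 0.0983]
ee_rot: [-0.011, 0.953, -0.035, -0.301]
wrist_force: [1.7, 0.7, 4.5]
gripper_width: 0.461
grasp_force: 45.0
```

Request:
step_arm:
  commands: "0.4 0 0.6 0 0 0; 0 0 0 0 0 0; 0 0 0 0 0 0"

```text
t: 35.0
position: [0.5381, -0.2561, 0.0983]
ee_rot: [-0.01, 0.953, -0.035, -0.301]
wrist_force: [2.2, 1.5, 6.6]
gripper_width: 0.462
grasp_force: 45.0
```

Request:
step_arm:
  commands: "0 0 0 0 0 0; 0 0 0 0 0 0; 0 0 0 0 0 0; 0 0 0 0 0 0; 0 0 -10 0 0 0; 0 0 -30 0 0 0; 0 0 -40 0 0 0; 0 0 -40 0 0 0; 0 0 0 0 0 0; 0 0 0 0 0 0; 0 0 0 0 0 0"
  gripper: 0.6

```text
t: 36.38
position: [0.6055, -0.2609, 0.1956]
ee_rot: [-0.01, 0.953, -0.035, -0.3]
wrist_force: [-1.2, -0.3, 0.2]
gripper_width: 0.801
grasp_force: 0.0
```

```bash
cat > l.py <<'E'
exec(open('c.py').read())
c=(.55,-.2563); print(arm.sense()['position'])
for z in [(.02,.033),(.082,.09),(.127,.135),(.138,.147)]:
    p=sel(c,.075,*z)
    if len(p)<30: print(z,len(p)); continue
    A=np.c_[p[:,:2]-c,np.ones(len(p))]; m=abs(p[:,2]-np.median(p[:,2]))<.0025
    print(z,rect(p[m]),np.linalg.lstsq(A[m],p[m,2],rcond=None)[0])
im2,d2,_=cap('scene'); cv2.imwrite('pics/fin.png',np.hstack([cv2.resize(im,(400,300)),cv2.resize(im2[180:390,120:400],(400,300))])[:,:,::-1])
E
python3 l.py w10.png
```

```text
[ 0.6055 -0.2609  0.1956]
[ 0.6055 -0.2609  0.1956]
(0.02, 0.033) (array([ 550.8, -257.2]), array([119.2,  47.4]), 86.0, 1661, np.float64(0.026847327461184345)) [-0.0037 -0.0009  0.0268]
(0.082, 0.09) (array([ 549.4, -256.4]), array([98.6, 50.3]), 85.4, 1414, np.float64(0.08518610682079007)) [-0.0084 -0.0012  0.0852]
(0.127, 0.135) (array([ 549.5, -256.6]), array([43.8, 48.4]), 85.7, 931, np.float64(0.13021259300724683)) [-0.0087 -0.0006  0.1302]
(0.138, 0.147) (array([ 549.9, -257.3]), array([28. , 27.9]), 34.0, 521, np.float64(0.14212673814902907)) [-0.0387 -0.0002  0.142 ]
```

View pics/fin.png

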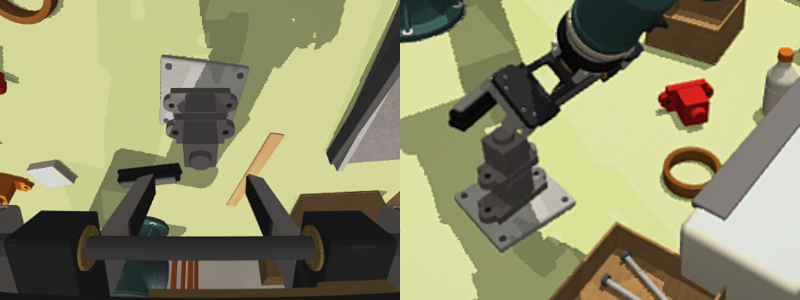

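Both caps are stacked on the stand and upright. The measured heights (85, 130 and 142 mm) match both caps being fully home, and the gripper is clear of them.

```bash
python3 -c "
from station import arm
print(arm.job_done())"
```

```text
the job is handed in; nothing more can be done
None
```

The job is handed in: the wide cap is seated face down on the spigot with the narrow cap face down over its nose, and depth readings before hand-in showed both fully home and flat (about 36 s of the 72 s used).

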